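# Lock the filter cartridge into the airbrush cleaning pot

### The job

Fit the white filter cartridge with the orange grip into the socket on top of the blue airbrush cleaning pot: push it gently down against the spring so that its brass pins go through the slots, twist it clockwise about a quarter turn to the stop, and let it spring up into the lock, then let go. Do not force it, and do not knock the ink bottles about.

Things in the scene. Friction and masses are not known exactly. Their poses are not given: they have to be found in the camera images.
- cartridge: Loose white filter cartridge, 0.10 to 0.17 kg, 82 mm tall, standing on its nose. Origin: centre of the underside, z up. Round nose of 40 mm diameter, z = 0 to 37 mm (lowest 4 mm tapered to 33 mm); flange of 60 mm diameter, z = 37 to 44 mm. Half a turn about z makes no difference.
- grip (a point): Middle of the cartridge's orange upright grip bar, on its axis 66 mm above its underside, axes as the cartridge's. The bar is 52 mm long along x, 16 mm thick along y, and stands from z = 44 to 82 mm above the underside.
- pins (a point): On the cartridge's axis, 18 mm above its underside, level with its two brass pins, axes as the cartridge's. The pins are 8 mm square and stick out along +x and -x to 29 mm from the axis (in line with the grip bar).
- pot: Blue airbrush cleaning pot, fixed to the table, 100 mm diameter, a short black rubber port at +y (to 68 mm from the axis, 30 mm up). Origin: centre of the underside, z up. On top a stiffly clamped metal socket collar of 76 mm diameter with two opposite pin slots, 11 mm wide, marked by yellow dots. They lie within 0.45 rad of the pot's +x and -x; where exactly differs and is not measured: look or feel.
- socket (a point): Centre of the socket's mouth, level with the collar's rim, 100 mm above the pot's origin, axes as the pot's. Bore 42.4 mm diameter. Off the slots the pins rest on the rim, with the cartridge's underside 14 mm below this point; turned under a light push it drops in where pins meet slots (slack 0.07 rad either way). A spring pad waits 19 mm below this point: 2.2 N, then 0.55 N per mm more.
- socket_bottom (a point): Hard bottom of the push, 32 mm below the mouth (cartridge's underside here: spring 9.4 N). With the underside at most 3 mm above this point the pins clear the rim's lip, and the cartridge can be turned clockwise seen from above (not the other way), from the slots by 75 degrees (1.31 rad), and about 0.07 rad more to a hard stop; the notch is there.
- locked_seat (a point): Where the centre of the cartridge's underside lies when locked, 25.5 mm below the mouth: at the stop, the spring lifts the pins 3.5 mm into a notch under the lip, and holds them there with about 6 N. Let go in the slots without a push, the cartridge just stands there on the spring pad, so it can be gripped anew.
- purple_ink: Bystander: round purple ink bottle, black cap, 43 mm diameter, 60 mm tall; origin at the centre of its underside.
- crimson_ink: Bystander: round crimson ink bottle, white cap, 43 mm diameter, 60 mm tall; origin at the centre of its underside.

How it is judged:
By the outcome, as a careful person would: the job done as asked, in the order asked, and still so for the second after the job is handed in, with the robot touching nothing.
It also fails if it takes over 70 s, if anything falls off the work surface, if the arm or the gripper's body presses on something with over 40 N, if the wrist force passes 120 N, or if a joint passes its speed limit or range.

### The arm

A 6-joint arm with a two-finger parallel gripper is mounted at the origin on a cart in front of the work surface, level with it; the furniture and walls round the work are solid. World frame = base frame: x ahead of the robot, y to its left, z up, the work surface at z = 0. Lengths are in m, angles in rad, forces in N, time in s.
With the tool pointing down it reaches from about 0.35 to 0.775 m from the base axis. Payload 7.3 kg.
Tool frame: the origin (TCP) lies at the very end of the fingers, on their centre line; the grasp point (between the pads) lies robot.pinch_z behind it (robot.pinch_z is the distance from the TCP to the grasp point, in m); y points along the fingers, z is the direction in which the jaws open and shut, and the axes are right-handed (so a half turn about y gives the same grasp; the last joint's range is limited). The gripper opens to 92 mm and grips with 3 to 60 N. Pads are 19 mm wide; open, the fingers measure 130 mm over their backs; the gripper's body (75 mm by 190 mm) begins 47 mm behind the grasp point.
Start: joints at [-1.462, 0.342, 1.524, -0, 1.275, -0.146], TCP at [0.132, -0.508, 0.227] pointing down, gripper open.
Joint ranges: [-2.53, 2.53], [-0.77, 2.02], [0.04, 2.7], [-1, 4.14], [0.28, 2.66], [-3.11, 3.11]. Speed limits (rad/s): [2.57, 2.57, 3.14, 3.14, 3.14, 3.14].

### API

Orientations are given as [roll, pitch, yaw] about the fixed x, y, z axes, in that order (R = Rz(yaw) Ry(pitch) Rx(roll)).
In Python, from cell import status, viewer, robot gives the robot as it stands. The module is installed in compiled form; this text tells all that it offers.
- The arm moves only by the shell command python3 -m pendant 'ROWS' [FORCE]. ROWS is JSON, a list that holds one entry, the list of rows, each a list of 7 numbers: the shift along the tool's x, y, z in cm, then the turn, a rotation vector about the tool's x, y, z in rad, then the finger opening in cm, from 0 to 9.18. A call has 1 to 20 rows; each row is the pose to reach, as a shift and turn from the pose commanded when the call began, along the tool's axes at that moment; what a row does not reach only later rows make up. A row lasts 1/10 s, in which the tool goes at most 50 mm and 8.59 degrees, less where a joint would pass 70% of its speed; a pose out of reach is approached as far as the arm can. A call with a gripper value outside its range is refused whole. The fingers move at their own pace and stop on an object; FORCE is the grip in N (left out, the last holds). Time passes only in rows, so rows that repeat a pose let the fingers close. It gives the time, the measured TCP pose, the force and the opening at its end, in the units of the state.
- status.observe(): the state, without advancing time (a new reading comes with each control period).
- viewer.read_camera(name): name is "side" or "top" or "wrist"; returns a dict with "image" (384x512x3 uint8, red, green, blue), "range_z" (384x512 float32, m along the optical axis (not along the pixel's ray), 0 where there is no reading), "fx", "fy", "cx", "cy" (pixels), "camera_from_world" (4x4, takes a point from world to camera coordinates). Camera axes: x right, y up, looking along -z (the intrinsics and any distortion apply to the point x, -y, -z); pixel columns grow to the right and rows downward; lengths in m; the calibration is good to about 2 mm. The wrist camera is an equidistant fisheye: a pixel r from the principal point sees the ray r / f radians off the axis. A picture is of the moment at which its call begins.
- robot.hand_in(): hands the job in, once; it reports no verdict.
The state is a dict: "time": time; "qpos": joint angles; "qvel": joint speeds; "joint_efforts": joint torques, N m; "tool_pos": TCP position; "tool_rot": TCP orientation; "contact_force": force on the tool from outside, world axes, zero at the start; "torque": the same for the moment, N m; "opening": finger opening in m.
Only numpy, scipy, OpenCV 4.12 (cv2) and the standard library are available. Lean on these libraries where they do the work, as an engineer would, in place of code of your own. Each camera call takes 0.05 s, during which the arm holds its last target. There are 200 camera calls.

## Working session

There is one attempt and no reset: what is moved stays moved. The work goes in short steps, Python scripts to look and compute and a shell command to move; the robot and the scene stay as the last step left them, time stands still between calls to the robot, and variables do not carry over. Pictures are saved under pics/ and viewed, about 8 in all and at most 12, crops included, and the job is handed in when it is done.

```bash
mkdir -p pics
cat > h.py <<'E'
import numpy as np,cv2
from cell import status,viewer,robot
def cam(n):
    c=viewer.read_camera(n);return c
def save(c,fn,crop=None,s=1):
    im=c["image"][:,:,::-1]
    if crop: im=im[crop[1]:crop[3],crop[0]:crop[2]]
    cv2.imwrite("pics/"+fn,cv2.resize(im,None,fx=s,fy=s,interpolation=cv2.INTER_CUBIC))
def ray(c,u,v,fish=False):
    x=(u-c["cx"])/c["fx"];y=(v-c["cy"])/c["fy"]
    if fish:
        r=np.hypot(x,y);k=np.sin(r)/max(r,1e-9);d=np.array([x*k,y*k,np.cos(r)])
    else: d=np.array([x,y,1.])
    d=d*[1,-1,-1]
    M=np.array(c["camera_from_world"]);R=M[:3,:3];t=M[:3,3]
    return -R.T@t,R.T@d
def onplane(c,u,v,z,fish=False):
    o,d=ray(c,u,v,fish);return o+d*(z-o[2])/d[2]
def pts(c):  # depth to world for pinhole
    v,u=np.mgrid[:384,:512];z=c["range_z"]
    P=np.stack([(u-c["cx"])/c["fx"]*z,-(v-c["cy"])/c["fy"]*z,-z],-1)
    M=np.array(c["camera_from_world"]);return (P-M[:3,3])@M[:3,:3]
E
python3 - <<'E'
from h import *
s=status.observe();print(s['tool_pos'],s['tool_rot'],s['contact_force'],robot.pinch_z)
a=cam("top");b=cam("side")
im=np.hstack([a["image"],b["image"]])[:,:,::-1]
cv2.imwrite("pics/a.png",cv2.resize(im,(800,300),interpolation=cv2.INTER_AREA))
save(a,"top.png",s=1.5)
np.savez("pics/ab.npz",a=a["image"],b=b["image"])
for c in(a,b):print(c["fx"],c["cx"],c["cy"],np.round(c["camera_from_world"],3).tolist(), (c["range_z"]>0).mean())
E
```

```text
[ 0.13229911 -0.5076373   0.22602841] [-1.57235468e+00  2.25855290e-04 -2.88679107e+00] [ 0.72733117  0.2707531  -0.37400473] 0.0188
485.67149150203466 253.83807777707622 195.0896204378378 [[-0.0, -1.0, 0.011, 0.131], [0.988, 0.002, 0.153, -0.53], [-0.153, 0.011, 0.988, -0.873], [0.0, 0.0, 0.0, 1.0]] 0.9960428873697916
411.3293538524339 252.41966899646488 191.27792716833454 [[-0.999, -0.04, 0.017, 0.534], [0.036, -0.554, 0.832, -0.013], [-0.024, 0.831, 0.555, -1.01], [0.0, 0.0, 0.0, 1.0]] 0.996063232421875
```

View pics/a.png

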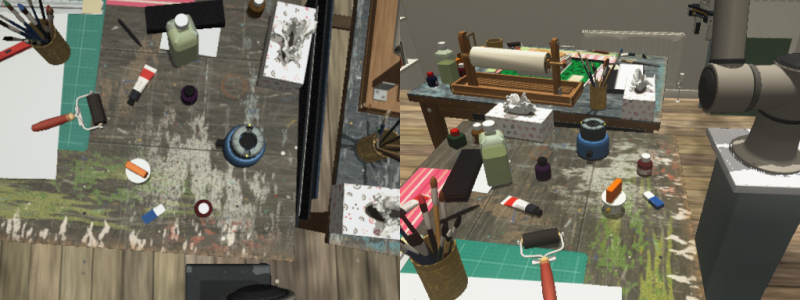

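View pics/top.png

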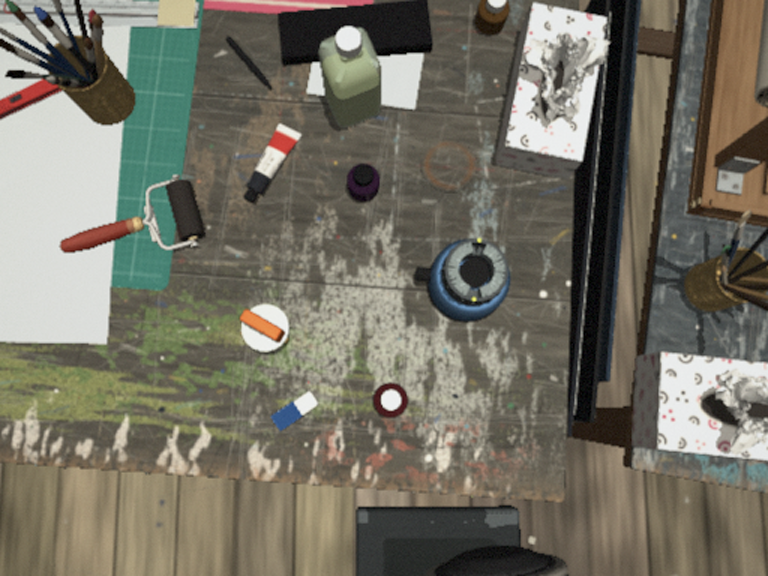

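The combined view shows the cartridge at top-view pixel (265,328)/1.5, with its orange bar about 35° off the image's horizontal. The pot is at (470,278)/1.5, its port points left (+y), and its yellow dots are at (479,241) and (474,298). The purple bottle is at (363,182) and the crimson one at (390,400).

Run:
```python
from h import *
a=cam("top");b=cam("side")
def comp(c,lo,hi,box=None,minA=4):
    h=cv2.cvtColor(c["image"],cv2.COLOR_RGB2HSV)
    m=cv2.inRange(h,np.array(lo),np.array(hi))
    if box: k=np.zeros_like(m);k[box[1]:box[3],box[0]:box[2]]=1;m=m*k
    return m
P=pts(a);Q=pts(b)
for n,c,W,bx in(("top",a,P,(140,190,210,250)),("side",b,Q,(250,215,300,285))):
    m=comp(c,(5,150,100),(18,255,255),bx)>0
    p=W[m]; zt=np.percentile(p[:,2],95); q=p[p[:,2]>zt-.006]
    r=cv2.minAreaRect((q[:,:2]*1e3).astype(np.float32)); d=np.linalg.svd(q[:,:2]-q[:,:2].mean(0),full_matrices=False)[2][0]
    print(n,m.sum(),"ztop",zt,"ctr",q.mean(0),r,"ang",np.arctan2(d[1],d[0]))
    m=W[bx[1]:bx[3],bx[0]:bx[2]].reshape(-1,3); f=m[(m[:,2]>.036)&(m[:,2]<.05)]
    (cx,cy),rr=cv2.minEnclosingCircle((f[:,:2]*1e3).astype(np.float32));print(" flange",cx,cy,rr,np.median(f[:,2]))
for n,c,W,bx in(("top",a,P,(270,140,360,220)),("side",b,Q,(215,140,280,210))):
    m=W[bx[1]:bx[3],bx[0]:bx[2]].reshape(-1,3); f=m[(m[:,2]>.094)&(m[:,2]<.108)]
    (cx,cy),rr=cv2.minEnclosingCircle((f[:,:2]*1e3).astype(np.float32));print(n,"collar",cx,cy,rr,np.median(f[:,2]),len(f))
    m=comp(c,(22,110,110),(35,255,255),bx)
    k,l,st,ce=cv2.connectedComponentsWithStats(m)
    for i in range(1,k):
        print("  yel",st[i,4],ce[i],onplane(c,*ce[i],.1),W[l==i].mean(0))
    f=m if 0 else W[bx[1]:bx[3],bx[0]:bx[2]].reshape(-1,3)
    f=f[(f[:,2]>.02)&(f[:,2]<.04)&(f[:,1]>-.03)]
for bx in((225,105,258,138),(245,250,275,285)):
    m=P[bx[1]:bx[3],bx[0]:bx[2]].reshape(-1,3);f=m[m[:,2]>.05];print("bottle",f.mean(0),len(f))
m=P[140:220,265:360].reshape(-1,3);f=m[(m[:,2]>.02)&(m[:,2]<.045)]
print("port: max y pts",f[np.argsort(-f[:,1])[:40]].mean(0))
```

```text
top 238 ztop 0.08399063995771834 ctr [0.48611576 0.27549267 0.08159718] ((486.240966796875, 275.6044921875), (51.833187103271484, 14.483101844787598), 60.156070709228516) ang -2.09744888532464
 flange 485.80218505859375 276.2249450683594 29.888851165771484 0.043710777282472704
side 396 ztop 0.08150233065070997 ctr [0.4854795  0.27979526 0.07995897] ((484.5400390625, 276.6425476074219), (51.1078987121582, 16.34104347229004), 59.970741271972656) ang 1.0445883552916186
 flange 484.7651062011719 277.3775329589844 30.121232986450195 0.042671086112713405
top collar 548.6981201171875 20.760604858398438 38.10586929321289 0.099679227698105 876
  yel 6 [319.16666667 160.16666667] [0.58404934 0.01625453 0.1       ] [0.58384028 0.01638832 0.10090373]
  yel 7 [315.28571429 199.        ] [0.51427441 0.02451985 0.1       ] [0.51466215 0.02415559 0.09740426]
side collar 548.8151245117188 22.364572525024414 38.82714080810547 0.09784464541269687 331
  yel 3 [231.66666667 155.66666667] [0.58327634 0.01638331 0.1       ] [0.58352509 0.01353149 0.09842893]
  yel 3 [261.66666667 158.66666667] [0.5134295  0.02571277 0.1       ] [0.51344197 0.02276604 0.09836147]
  yel 1 [224. 166.] [0.59636104 0.06494614 0.1       ] [ 0.61577658 -0.11078609 -0.00292865]
bottle [0.66993967 0.15489739 0.08188596] 154
bottle [0.3972306  0.12155164 0.0767048 ] 156
port: max y pts [0.55498185 0.08501946 0.03629304]
```

Run:
```python
from h import *
a=cam("top");b=cam("side");P=np.vstack([pts(a)[a["range_z"]>0],pts(b)[b["range_z"]>0]])
print("max z grid; rows x, cols y -0.6..0.4 step .1")
for x in np.arange(.1,.9,.1):
    print(round(x,1),[round(float(np.max(k)),2) if len(k:=P[(abs(P[:,0]-x-.05)<.05)&(abs(P[:,1]-y-.05)<.05)&(P[:,2]<.6)][:,2]) else None for y in np.arange(-.6,.4,.1)])
```

```text
max z grid; rows x, cols y -0.6..0.4 step .1
0.1 [0.36, 0.37, -0.78, -0.79, 0.0, 0.44, 0.41, 0.0, -0.79, -0.78]
0.2 [0.0, 0.0, 0.01, 0.0, -0.0, 0.44, 0.41, 0.0, 0.0, 0.0]
0.3 [0.02, 0.08, 0.15, 0.15, 0.09, 0.01, 0.04, 0.06, 0.02, 0.01]
0.4 [0.02, 0.08, 0.22, 0.23, 0.09, 0.01, 0.05, 0.06, 0.09, 0.08]
0.5 [0.02, 0.02, 0.18, 0.21, 0.01, 0.1, 0.1, 0.01, 0.08, 0.04]
0.6 [0.02, 0.05, 0.24, 0.05, 0.07, 0.07, 0.01, 0.06, 0.02, 0.04]
0.7 [0.04, 0.1, 0.25, 0.16, 0.14, 0.14, 0.01, 0.18, 0.14, 0.01]
0.8 [0.03, 0.04, 0.19, 0.04, 0.12, 0.13, 0.03, 0.18, 0.14, 0.01]
```

```bash
cat >> h.py <<'E'
def go(*T):
    s=status.observe();p=s["tool_pos"];y0=s["tool_rot"][2];c,n=np.cos(y0),np.sin(y0)
    print("t",s["time"],"pos",np.round(p,4),"rot",np.round(s["tool_rot"],4),"open",s["opening"],"F",np.round(s["contact_force"],2),"q",np.round(s["qpos"],3))
    for x,y,z,yaw in T:
        d=np.array([x,y,z])-p
        print("row: x%.2f y%.2f z%.2f  ry %.3f"%((c*d[0]+n*d[1])*100,-d[2]*100,(-n*d[0]+c*d[1])*100,-(yaw-y0)))
E
python3 -c "
from h import *
go((.132,-.508,.33,-2.887),(.47,-.1,.33,-1.2),(.4855,.276,.25,1.046))"
```

```text
t 0.3 pos [ 0.1323 -0.5079  0.2265] rot [-1.5712  0.     -2.8868] open 0.09167715414211247 F [-0.16  0.35  0.92] q [-1.462  0.342  1.524 -0.     1.275 -0.146]
row: x0.03 y-10.35 z-0.00  ry 0.000
row: x-42.96 y-10.35 z-30.96  ry -1.687
row: x-53.94 y-2.35 z-66.96  ry -3.933
```

```bash
python3 -m pendant '[[[0,-5,0,0,0,0,9],[0,-10.4,0,0,0,0,9],[0,-10.4,0,0,0,0,9],[-43,-10.4,-31,0,-1.7,0,9],[-43,-10.4,-31,0,-1.7,0,9],[-43,-10.4,-31,0,-1.7,0,9],[-43,-10.4,-31,0,-1.7,0,9],[-43,-10.4,-31,0,-1.7,0,9],[-43,-10.4,-31,0,-1.7,0,9],[-43,-10.4,-31,0,-1.7,0,9],[-43,-10.4,-31,0,-1.7,0,9],[-43,-10.4,-31,0,-1.7,0,9],[-43,-10.4,-31,0,-1.7,0,9],[-43,-10.4,-31,0,-1.7,0,9],[-43,-10.4,-31,0,-1.7,0,9],[-43,-10.4,-31,0,-1.7,0,9]]]' && python3 -c "
from h import *
go((.485,.277,.25,1.046))"
```

```text
time: 1.9
tool_pos: [0.4706, -0.0988, 0.3301]
tool_rot: [-1.572, 0.0, -1.184]
contact_force: [-1.2, -0.3, 0.4]
opening: 0.0897
t 1.9 pos [ 0.4706 -0.0988  0.3301] rot [-1.5716e+00  4.0000e-04 -1.1844e+00] open 0.08973823942877787 F [-1.15 -0.26  0.42] q [-0.366  0.197  1.439 -0.     1.507 -0.753]
row: x-34.26 y8.01 z15.50  ry -2.230
```

```bash
python3 -m pendant '[[[-34.3,8,15.5,0,-2.23,0,9],[-34.3,8,15.5,0,-2.23,0,9],[-34.3,8,15.5,0,-2.23,0,9],[-34.3,8,15.5,0,-2.23,0,9],[-34.3,8,15.5,0,-2.23,0,9],[-34.3,8,15.5,0,-2.23,0,9],[-34.3,8,15.5,0,-2.23,0,9],[-34.3,8,15.5,0,-2.23,0,9],[-34.3,8,15.5,0,-2.23,0,9],[-34.3,8,15.5,0,-2.23,0,9],[-34.3,8,15.5,0,-2.23,0,9],[-34.3,8,15.5,0,-2.23,0,9],[-34.3,8,15.5,0,-2.23,0,9],[-34.3,8,15.5,0,-2.23,0,9],[-34.3,8,15.5,0,-2.23,0,9],[-34.3,8,15.5,0,-2.23,0,9],[-34.3,8,15.5,0,-2.23,0,9],[-34.3,8,15.5,0,-2.23,0,9]]]'
python3 - <<'E'
from h import *
go((.485,.277,.0475,1.046))
c=cam("wrist");save(c,"w1.png",s=1.5);print(c["fx"],c["cx"],c["cy"],np.round(c["camera_from_world"],3).tolist())
h=cv2.cvtColor(c["image"],cv2.COLOR_RGB2HSV)
m=cv2.inRange(h,(5,150,100),(18,255,255))
k,l,st,ce=cv2.connectedComponentsWithStats(m)
for i in range(1,k):
    if st[i,4]>80:
        q=np.argwhere(l==i)[:,::-1]
        w=np.array([onplane(c,u,v,.082,True) for u,v in q])
        d=np.linalg.svd(w[:,:2]-w[:,:2].mean(0),full_matrices=False)[2][0]
        print(st[i],ce[i],w.mean(0),np.arctan2(d[1],d[0]),cv2.minAreaRect((w[:,:2]*1e3).astype(np.float32)))
E
```

```text
time: 3.7
tool_pos: [0.4856, 0.276, 0.2506]
tool_rot: [-1.571, 0.0, 1.04]
contact_force: [-0.7, -0.1, 0.0]
opening: 0.0898
t 3.7 pos [0.4856 0.276  0.2506] rot [-1.5708e+00  2.0000e-04  1.0395e+00] open 0.08984347821807458 F [-0.68 -0.1   0.01] q [ 0.38   0.387  1.389 -0.     1.366 -2.231]
row: x0.05 y20.31 z0.10  ry -0.006
297.3186396354542 261.12827282197105 194.58120221724596 [[-0.863, 0.505, -0.0, 0.28], [-0.489, -0.835, -0.253, 0.507], [-0.128, -0.218, 0.968, -0.289], [0.0, 0.0, 0.0, 1.0]]
[254 155  14  47 558] [260.4874552  178.01612903] [0.48655441 0.27541739 0.082     ] 1.0439422958492037 ((486.6783752441406, 275.640625), (52.62107849121094, 14.792084693908691), 59.659366607666016)
```

View pics/w1.png

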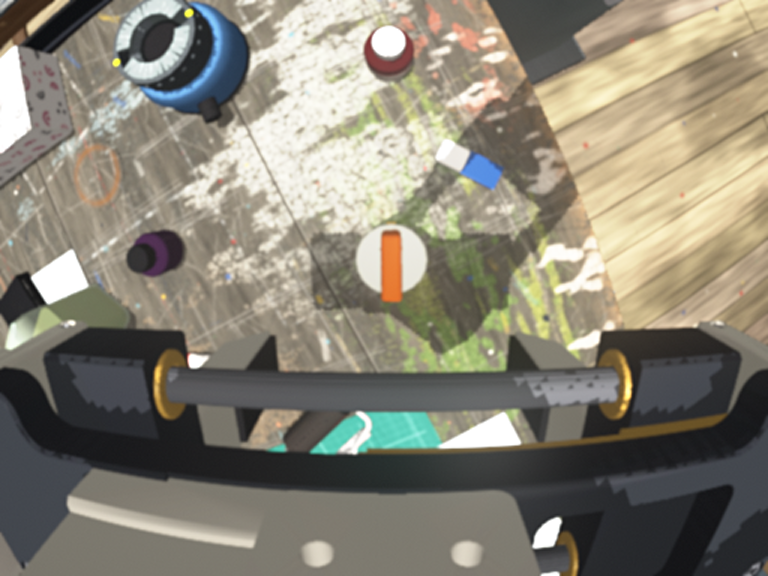

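The bar is at (391,265), squarely between the open fingers, and the wrist-view fit agrees with the first estimate (0.486, 0.2755, 1.044 rad). I'll go down and grip.

```bash
python3 -m pendant '[[[0,5,0,0,0,0,9],[0,10,0,0,0,0,9],[0,13,0,0,0,0,9],[0,16,0,0,0,0,9],[0,18,0,0,0,0,9],[0,19.2,0,0,0,0,9],[0,20.1,0,0,0,0,9],[0,20.15,0,0,0,0,9],[0,20.15,0,0,0,0,0.5],[0,20.15,0,0,0,0,0.5],[0,20.15,0,0,0,0,0.5],[0,20.15,0,0,0,0,0.5],[0,20.15,0,0,0,0,0.5],[0,20.15,0,0,0,0,0.5],[0,20.15,0,0,0,0,0.5],[0,20.15,0,0,0,0,0.5],[0,20.15,0,0,0,0,0.5],[0,20.15,0,0,0,0,0.5],[0,20.15,0,0,0,0,0.5],[0,20.15,0,0,0,0,0.5]]]' 25
```

```text
time: 5.75
tool_pos: [0.4854, 0.2763, 0.049]
tool_rot: [-1.571, 0.0, 1.043]
contact_force: [-0.6, -0.2, -1.6]
opening: 0.0156
```

```bash
python3 -c "
from h import *
go((.4855,.276,.2,1.043),(.5487,.0212,.2,-.118))"
```

```text
t 5.75 pos [0.4854 0.2763 0.049 ] rot [-1.5706e+00  4.0000e-04  1.0432e+00] open 0.015626385044550516 F [-0.58 -0.24 -1.57] q [ 0.38   0.601  1.645 -0.     0.897 -2.234]
row: x-0.03 y-15.10 z-0.02  ry 0.000
row: x-18.86 y-15.10 z-18.31  ry 1.161
```

```bash
python3 -m pendant '[[[0,-2,0,0,0,0,0.5],[0,-5,0,0,0,0,0.5],[0,-9,0,0,0,0,0.5],[0,-13,0,0,0,0,0.5],[0,-15.1,0,0,0,0,0.5],[0,-15.1,0,0,0,0,0.5],[-3,-15.1,-3,0,0.1,0,0.5],[-6,-15.1,-6,0,0.22,0,0.5],[-9,-15.1,-9,0,0.36,0,0.5],[-12,-15.1,-12,0,0.5,0,0.5],[-15,-15.1,-15,0,0.64,0,0.5],[-17,-15.1,-17,0,0.78,0,0.5],[-18.4,-15.1,-18,0,0.92,0,0.5],[-18.8,-15.1,-18.3,0,1.04,0,0.5],[-18.9,-15.1,-18.3,0,1.12,0,0.5],[-18.9,-15.1,-18.3,0,1.16,0,0.5],[-18.9,-15.1,-18.3,0,1.16,0,0.5],[-18.9,-15.1,-18.3,0,1.16,0,0.5]]]'
python3 - <<'E'
from h import *
go((.5487,.0212,.2,-.118))
b=cam("side");w=cam("wrist");a=cam("top")
A=b["image"][80:240,170:330];B=w["image"][60:380,100:420]
im=np.hstack([cv2.resize(A,(400,400),interpolation=cv2.INTER_CUBIC),cv2.resize(B,(400,400),interpolation=cv2.INTER_CUBIC)])[:,:,::-1]
cv2.imwrite("pics/s2.png",im)
for n,c in(("wrist",w),("top",a)):
    m=cv2.inRange(cv2.cvtColor(c["image"],cv2.COLOR_RGB2HSV),(22,110,110),(35,255,255))
    k,l,st,ce=cv2.connectedComponentsWithStats(m)
    for i in range(1,k):
        p=onplane(c,*ce[i],.1,n=="wrist")
        if np.hypot(p[0]-.5487,p[1]-.0212)<.06: print(n,st[i,4],ce[i],p)
E
```

```text
time: 7.55
tool_pos: [0.5479, 0.021, 0.1989]
tool_rot: [-1.571, 0.002, -0.116]
contact_force: [0.2, -0.3, -2.0]
opening: 0.016
t 7.55 pos [0.5479 0.021  0.1989] rot [-1.5709  0.0021 -0.1156] open 0.015987431136596352 F [ 0.17 -0.31 -2.02] q [-0.101  0.409  1.502 -0.     1.233 -1.557]
row: x0.07 y-0.11 z0.02  ry 0.002
wrist 40 [259.675 157.025] [0.51485911 0.02491034 0.1       ]
```

View pics/s2.png

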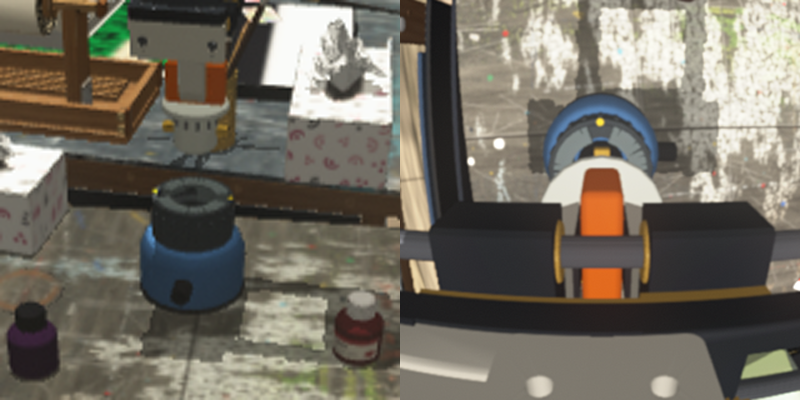

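The side view shows the cartridge level in the grip and above the collar. In the wrist view the near dot (600,122), the brass pin and the bar line up, so the slot angle is about −0.11. I'll lower it in steps.

```bash
python3 -m pendant '[[[0.09,2,0,0,0,0,0.5],[0.09,3.5,0,0,0,0,0.5],[0.09,4.6,0,0,0,0,0.5],[0.09,5,0,0,0,0,0.5],[0.09,5.2,0,0,0,0,0.5],[0.09,5.4,0,0,0,0,0.5],[0.09,5.6,0,0,0,0,0.5],[0.09,5.8,0,0,0,0,0.5],[0.09,5.8,0,0,0,0,0.5],[0.09,5.8,0,0,0,0,0.5]]]'
python3 - <<'E'
from h import *
go((.5488,.0208,.14,-.113))
b=cam("wrist");m=cv2.inRange(cv2.cvtColor(b["image"],cv2.COLOR_RGB2HSV),(22,110,110),(35,255,255))
k,l,st,ce=cv2.connectedComponentsWithStats(m)
for i in range(1,k):
    p=onplane(b,*ce[i],.1,True)
    if np.hypot(p[0]-.5487,p[1]-.0212)<.06: print(st[i,4],ce[i],p)
E
```

```text
time: 8.7
tool_pos: [0.5495, 0.0208, 0.1423]
tool_rot: [-1.571, -0.0, -0.117]
contact_force: [0.4, 0.7, -1.4]
opening: 0.016
t 8.7 pos [0.5495 0.0208 0.1423] rot [-1.5709e+00 -2.0000e-04 -1.1680e-01] open 0.015961634204637105 F [ 0.36  0.72 -1.4 ] q [-0.101  0.467  1.577 -0.     1.097 -1.555]
row: x-0.07 y0.23 z-0.01  ry -0.004
60 [259.18333333 165.66666667] [0.51491883 0.02485317 0.1       ]
```

```bash
python3 -m pendant '[[[-0.05,0.2,0,0,0,0,0.5],[-0.05,0.4,0,0,0,0,0.5],[-0.05,0.6,0,0,0,0,0.5],[-0.05,0.7,0,0,0,0,0.5],[-0.05,0.8,0,0,0,0,0.5],[-0.05,0.9,0,0,0,0,0.5],[-0.05,1,0,0,0,0,0.5],[-0.05,1,0,0,0,0,0.5],[-0.05,1,0,0,0,0,0.5]]]'
```

```text
time: 9.65
tool_pos: [0.549, 0.0209, 0.1321]
tool_rot: [-1.571, -0.0, -0.117]
contact_force: [1.5, -0.9, -2.0]
opening: 0.0158
```

No push felt 3 mm past the rim level, so the pins are in the slots. Now I'll compress the spring.

```bash
python3 -m pendant '[[[0,0.2,0,0,0,0,0.5],[0,0.4,0,0,0,0,0.5],[0,0.6,0,0,0,0,0.5],[0,0.8,0,0,0,0,0.5],[0,1,0,0,0,0,0.5],[0,1.15,0,0,0,0,0.5],[0,1.25,0,0,0,0,0.5],[0,1.35,0,0,0,0,0.5],[0,1.35,0,0,0,0,0.5],[0,1.35,0,0,0,0,0.5]]]'
```

```text
time: 10.65
tool_pos: [0.5491, 0.0209, 0.1191]
tool_rot: [-1.571, -0.001, -0.117]
contact_force: [-1.0, -0.6, 5.7]
opening: 0.0161
```

```bash
python3 -m pendant '[[[0,0.1,0,0,0,0,0.5],[0,0.2,0,0,0,0,0.5],[0,0.2,0,0,0,0,0.5],[0,0.2,0,0,0.05,0,0.5],[0,0.2,0,0,0.1,0,0.5],[0,0.2,0,0,0.15,0,0.5],[0,0.2,0,0,0.2,0,0.5],[0,0.2,0,0,0.2,0,0.5]]]' ; python3 -c "
from h import *
s=status.observe();print(s['torque'],s['contact_force'],s['tool_rot'])"
```

```text
time: 11.45
tool_pos: [0.5495, 0.0209, 0.1175]
tool_rot: [-1.57, -0.002, -0.318]
contact_force: [-0.8, -0.9, 7.5]
opening: 0.0158
[-0.01810712 -0.08996545 -0.03067552] [-0.83607487 -0.87150116  7.46210557] [-1.57046772 -0.00180378 -0.31820681]
```

```bash
python3 -m pendant '[[[0,0,0,0,0.08,0,0.5],[0,0,0,0,0.16,0,0.5],[0,0,0,0,0.24,0,0.5],[0,0,0,0,0.32,0,0.5],[0,0,0,0,0.4,0,0.5],[0,0,0,0,0.48,0,0.5],[0,0,0,0,0.56,0,0.5],[0,0,0,0,0.64,0,0.5],[0,0,0,0,0.72,0,0.5],[0,0,0,0,0.8,0,0.5],[0,0,0,0,0.88,0,0.5],[0,0,0,0,0.96,0,0.5],[0,0,0,0,1.02,0,0.5],[0,0,0,0,1.02,0,0.5]]]' ; python3 -c "
from h import *
s=status.observe();print(s['torque'],s['contact_force'],s['tool_rot'])"
```

```text
time: 12.85
tool_pos: [0.5493, 0.0206, 0.1174]
tool_rot: [-1.57, -0.001, -1.338]
contact_force: [-1.2, -2.1, 7.8]
opening: 0.0159
[-0.31533438  0.09352511 -0.04285989] [-1.18459514 -2.09583879  7.80864299] [-1.56970434e+00 -9.03462163e-04 -1.33849926e+00]
```

```bash
T='from h import *
s=status.observe();print(s["torque"][2])'; python3 -m pendant '[[[0,0,0,0,0.03,0,0.5],[0,0,0,0,0.06,0,0.5],[0,0,0,0,0.1,0,0.5],[0,0,0,0,0.1,0,0.5]]]'; python3 -c "$T"; python3 -m pendant '[[[0,0,0,0,0.02,0,0.5],[0,0,0,0,0.03,0,0.5],[0,0,0,0,0.03,0,0.5]]]'; python3 -c "$T"
```

```text
time: 13.25
tool_pos: [0.5492, 0.0206, 0.1174]
tool_rot: [-1.57, -0.001, -1.438]
contact_force: [-1.4, -1.8, 8.1]
opening: 0.016
-0.0627704547772749
time: 13.55
tool_pos: [0.5492, 0.0206, 0.1174]
tool_rot: [-1.57, -0.001, -1.467]
contact_force: [-1.3, -0.4, 7.6]
opening: 0.0157
0.04079939861707347
```

```bash
T='from h import *
s=status.observe();print(s["torque"][2])'; python3 -m pendant '[[[0,0,0,0,0.02,0,0.5],[0,0,0,0,0.03,0,0.5],[0,0,0,0,0.03,0,0.5]]]'; python3 -c "$T"; python3 -m pendant '[[[0,0,0,0,0.02,0,0.5],[0,0,0,0,0.02,0,0.5],[0,0,0,0,0.02,0,0.5]]]'; python3 -c "$T"
```

```text
time: 13.85
tool_pos: [0.5491, 0.0206, 0.1173]
tool_rot: [-1.57, -0.001, -1.497]
contact_force: [-1.2, -2.6, 7.9]
opening: 0.0161
0.05524900767724025
time: 14.15
tool_pos: [0.5491, 0.0206, 0.1173]
tool_rot: [-1.57, -0.001, -1.516]
contact_force: [-1.2, -1.3, 6.8]
opening: 0.0157
0.2666308446206742
```

```bash
T='from h import *
s=status.observe();print(s["torque"],s["qpos"][5])'; python3 -m pendant '[[[0,0,0,0,0.01,0,0.5],[0,0,0,0,0.02,0,0.5],[0,0,0,0,0.02,0,0.5]]]'; python3 -c "$T"
```

```text
time: 14.45
tool_pos: [0.5491, 0.0206, 0.1173]
tool_rot: [-1.57, -0.001, -1.536]
contact_force: [-2.4, -1.2, 7.5]
opening: 0.0158
[-0.43296893  0.16474059  0.56988426] -0.1360181153765588
```

The torque climbs to 0.57 N m, so this is the stop. I'll ease back a touch and let it spring up.

```bash
python3 -m pendant '[[[0,0,0,0,-0.02,0,0.5],[0,-0.1,0,0,-0.03,0,0.5],[0,-0.2,0,0,-0.03,0,0.5],[0,-0.3,0,0,-0.03,0,0.5],[0,-0.4,0,0,-0.03,0,0.5],[0,-0.4,0,0,-0.03,0,0.5]]]'; python3 -m pendant '[[[0,-0.1,0,0,0,0,0.5],[0,-0.15,0,0,0,0,0.5],[0,-0.15,0,0,0,0,0.5]]]';python3 -c 'from h import *
s=status.observe();print(s["torque"])'
```

```text
time: 15.05
tool_pos: [0.5491, 0.0207, 0.1208]
tool_rot: [-1.57, -0.001, -1.507]
contact_force: [1.1, -3.4, 2.4]
opening: 0.0158
time: 15.35
tool_pos: [0.5491, 0.0207, 0.1222]
tool_rot: [-1.571, -0.0, -1.507]
contact_force: [1.3, -4.0, 0.9]
opening: 0.0158
[-0.81925074 -0.54728238  0.10614708]
```

```bash
T='from h import *
s=status.observe();print(s["torque"])'; python3 -m pendant '[[[0,-0.1,0,0,0,0,0.5],[0,-0.1,0,0,0,0,0.5]]]'; python3 -c "$T"; python3 -m pendant '[[[0,0,0,0,-0.03,0,0.5],[0,0,0,0,-0.06,0,0.5],[0,0,0,0,-0.06,0,0.5]]]'; python3 -c "$T"
```

```text
time: 15.55
tool_pos: [0.5491, 0.0207, 0.1233]
tool_rot: [-1.57, -0.0, -1.507]
contact_force: [1.4, -5.0, -0.2]
opening: 0.0156
[-1.01607734 -0.6000632   0.09665355]
time: 15.85
tool_pos: [0.5491, 0.0208, 0.1234]
tool_rot: [-1.57, -0.0, -1.445]
contact_force: [2.2, -4.9, 0.4]
opening: 0.0162
[-0.90355991 -0.55682543 -0.0041132 ]
```

```bash
T='from h import *
s=status.observe();print(s["torque"])'; python3 -m pendant '[[[0,0,0,0,-0.03,0,0.5],[0,0,0,0,-0.06,0,0.5],[0,0,0,0,-0.06,0,0.5]]]'; python3 -c "$T"
```

```text
time: 16.15
tool_pos: [0.5491, 0.0208, 0.1234]
tool_rot: [-1.57, -0.0, -1.385]
contact_force: [1.4, -5.2, 1.3]
opening: 0.0162
[-0.91104057 -0.51257178  0.00158375]
```

Run:
```python
from h import *
b=cam("side");w=cam("wrist")
A=b["image"][100:220,190:310];B=w["image"][60:380,100:420]
im=np.hstack([cv2.resize(A,(400,400),interpolation=cv2.INTER_CUBIC),cv2.resize(B,(400,400),interpolation=cv2.INTER_CUBIC)])[:,:,::-1]
cv2.imwrite("pics/s3.png",im)
```

```text
(no output)
```

View pics/s3.png

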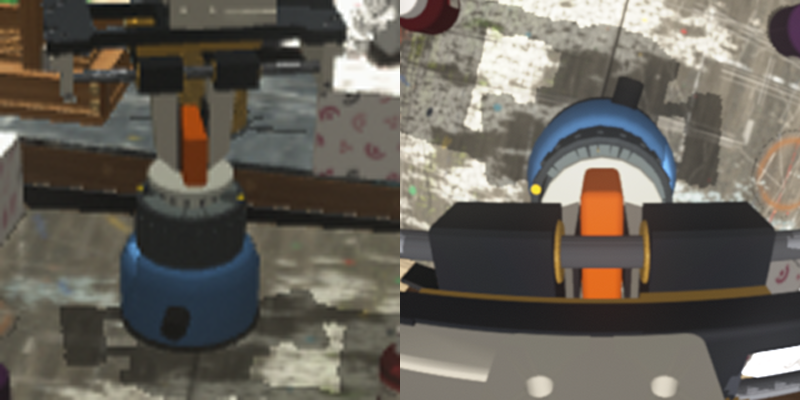

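The bar is still aligned with the fingers and the flange sits close over the rim. I've only come back about 0.12 rad from the stop, which could still be slack in the notch, so I'll turn back a little further to test it.

```bash
T='from h import *
s=status.observe();print(s["torque"])'; python3 -m pendant '[[[0,0,0,0,-0.02,0,0.5],[0,0,0,0,-0.03,0,0.5],[0,0,0,0,-0.03,0,0.5]]]'; python3 -c "$T";  python3 -m pendant '[[[0,0,0,0,-0.02,0,0.5],[0,0,0,0,-0.02,0,0.5]]]'; python3 -c "$T"
```

```text
time: 16.55
tool_pos: [0.549, 0.0207, 0.1234]
tool_rot: [-1.57, -0.0, -1.356]
contact_force: [1.2, -5.3, 1.7]
opening: 0.016
[-0.91141022 -0.48585121 -0.09616001]
time: 16.75
tool_pos: [0.549, 0.0207, 0.1235]
tool_rot: [-1.571, -0.0, -1.336]
contact_force: [1.6, -6.1, 2.9]
opening: 0.0162
[-0.89591102 -0.40446191 -0.22039024]
```

Torque rises again at −1.34, after roughly 0.14 rad of free play back from the stop. The pins are therefore in the notch. I'll go back towards the stop, then release.

```bash
python3 -m pendant '[[[0,0,0,0,0.05,0,0.5],[0,0,0,0,0.1,0,0.5],[0,0,0,0,0.14,0,0.5],[0,0,0,0,0.14,0,0.5]]]'; python3 -m pendant '[[[0,0,0,0,0,0,0.5],[0,0,0,0,0,0,0.5],[0,0,0,0,0,0,0.5]]]' 5; python3 -m pendant '[[[0,0,0,0,0,0,3],[0,0,0,0,0,0,5],[0,0,0,0,0,0,5],[0,0,0,0,0,0,5],[0,0,0,0,0,0,5]]]';python3 -m pendant '[[[0,-1,0,0,0,0,5],[0,-3,0,0,0,0,5],[0,-6,0,0,0,0,5],[0,-10,0,0,0,0,5],[0,-14,0,0,0,0,5],[0,-14,0,0,0,0,5]]]'; python3 -m pendant '[[[0,0,0,0,0,0,5],[-8,0,0,0,0,0,5],[-12,0,0,0,0,0,5],[-12,0,0,0,0,0,5],[-12,0,0,0,0,0,5]]]'
python3 - <<'E'
from h import *
a=cam("top");b=cam("side");w=cam("wrist");go((.549,.0207,.2,-1.4))
im=np.hstack([cv2.resize(b["image"][100:220,190:310],(400,400),interpolation=cv2.INTER_CUBIC),cv2.resize(w["image"][0:384,64:448],(400,400))])[:,:,::-1]
cv2.imwrite("pics/s4.png",im)
for n,c in(("top",a),("side",b)):
    P=pts(c);m=(cv2.inRange(cv2.cvtColor(c["image"],cv2.COLOR_RGB2HSV),(5,150,100),(18,255,255))>0)&(np.linalg.norm(P[:,:,:2]-[.549,.021],axis=-1)<.04)&(P[:,:,2]>.1)
    p=P[m]
    if len(p)<10: print(n,"few");continue
    zt=np.percentile(p[:,2],95);q=p[p[:,2]>zt-.006]
    r=cv2.minAreaRect((q[:,:2]*1e3).astype(np.float32));d=np.linalg.svd(q[:,:2]-q[:,:2].mean(0),full_matrices=False)[2][0]
    print(n,len(p),"ztop",zt,r,np.arctan2(d[1],d[0]))
    f=P[(np.linalg.norm(P[:,:,:2]-[.549,.021],axis=-1)<.028)&(P[:,:,2]>.108)&(P[:,:,2]<.13)];print(" flange z",np.median(f[:,2]),len(f))
E
```

```text
time: 17.15
tool_pos: [0.5487, 0.0206, 0.1234]
tool_rot: [-1.571, -0.0, -1.477]
contact_force: [-0.1, -5.9, 3.3]
opening: 0.0159
time: 17.45
tool_pos: [0.5486, 0.0208, 0.1234]
tool_rot: [-1.571, -0.0, -1.476]
contact_force: [0.1, -4.9, 3.3]
opening: 0.016
time: 17.95
tool_pos: [0.5488, 0.0211, 0.1231]
tool_rot: [-1.571, 0.0, -1.477]
contact_force: [0.9, -0.4, 0.0]
opening: 0.0489
time: 18.55
tool_pos: [0.5514, 0.0208, 0.27]
tool_rot: [-1.559, -0.002, -1.477]
contact_force: [1.1, -1.2, 1.2]
opening: 0.0503
time: 19.05
tool_pos: [0.5363, 0.143, 0.2618]
tool_rot: [-1.574, 0.001, -1.473]
contact_force: [-0.6, -0.8, -0.4]
opening: 0.0496
t 19.2 pos [0.5374 0.1397 0.2623] rot [-1.5726e+00 -6.0000e-04 -1.4769e+00] open 0.05011454340245584 F [ 0.1   0.49 -0.15] q [ 1.170e-01  3.750e-01  1.376e+00 -1.000e-03  1.393e+00  2.300e-02]
row: x11.95 y6.23 z0.04  ry -0.077
top 88 ztop 0.15859785122151937 ((546.1507568359375, 38.493080139160156), (16.70815086364746, 13.916411399841309), 89.91771697998047) -1.5583307719189268
 flange z 0.11861044247151722 145
side 152 ztop 0.15541230343606216 ((546.8209228515625, 22.986940383911133), (15.416902542114258, 50.777099609375), 3.325580596923828) 1.6429093062979803
 flange z 0.1169636311554774 183
```

View pics/s4.png

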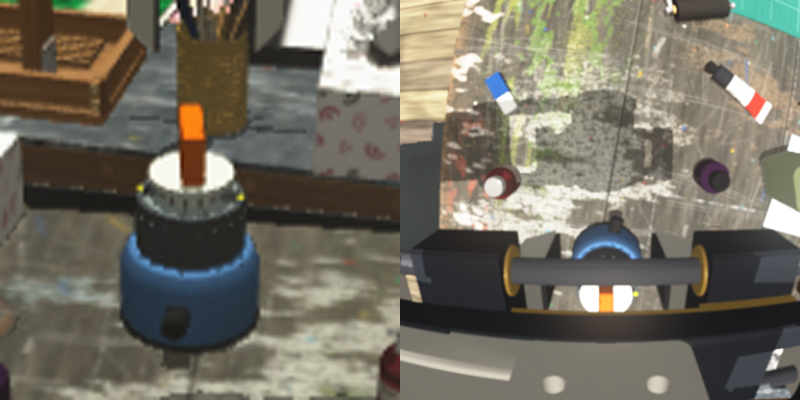

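Flange top reads 0.117–0.119 m, against 0.1185 expected for locked (about 0.125 if it were only standing in the slots, 0.1155 at most if under the lip). Both bottles are still standing in place, and the arm is clear.

```bash
python3 -c "
from h import *
print(robot.hand_in())"
```

```text
the job is handed in; nothing more can be done
None
```

The cartridge is locked in the socket on the pot, and I handed the job in at about 19 s of the 70 s limit. I gripped it by the orange bar and pushed it down through the slots. I then turned it clockwise about 1.4 rad until I felt the stop, let it spring up and let go.

- **Push and turn:** The push read at most about 8 N. Torque at the stop reached about 0.57 N m.
- **Lock by feel:** After it sprang up, turning it back met resistance only after about 0.14 rad of free play. I took that as slack in the notch, because the pins could not be seen there.
- **Lock by sight:** After release the flange top measured 117–119 mm, where 118.5 mm means locked. The bar's yaw from the side view was −1.50 rad, at the stop.
- **Bottles and arm:** Both ink bottles were still standing where they had been, judged by eye. The arm touched nothing at hand-in.
- **Checks that disagreed:** There was a 5–6 N side force while the gripper still held it in the lock; it disappeared on release. The last top view was partly blocked by the gripper, so its bar position and length are not reliable.

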